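# Centre the egg cup on its little stand

### The arm

A 6-joint arm with a two-finger parallel gripper is mounted at the origin on a cart in front of the work surface, level with it; the furniture and walls round the work are solid. World frame = base frame: x ahead of the robot, y to its left, z up, the work surface at z = 0. Lengths are in m, angles in degrees, forces in N, time in s.
With the tool pointing down it reaches from about 0.375 to 0.9 m from the base axis. Payload 3.1 kg.
Tool frame: the origin (TCP) lies on the centre line of the jaws, within the pads' length; the fingertips stand finger_overhang ahead of it and the grasp point (between the pads) lies 5 mm behind it (finger_overhang is the distance from the TCP to the fingertips, in m); z points along the fingers, y is the line along which they close (so a half turn about z gives the same grasp; the last joint's range is limited). The gripper opens to 87 mm and grips with 3 to 60 N. Pads are 19 mm wide; open, the fingers measure 117 mm over their backs; the gripper's body (75 mm by 190 mm) begins 51 mm behind the grasp point.
Start: joints at [-85.571, 30.224, 82.088, -0, 67.689, -10.227], TCP at [0.158, -0.605, 0.237] pointing down, gripper open.
Joint ranges: [-176.69, 176.69], [-43.24, 126.21], [12.49, 139.97], [-82, 262], [0, 151.66], [-163.58, 163.58]. Speed limits (degrees/s): [159.86, 159.86, 180, 180, 180, 180].

### API

Orientations are given as a 3x3 rotation matrix whose columns are the frame's x, y, z axes.
In Python, from rig import read_state, capture, calibration, hand_in, finger_overhang gives the robot as it stands.
- The arm moves only by the tool send_rows, never from a script. Its argument "plan" is a list of rows, each a list of 5 numbers: the closure in counts, from 0 (fully open) to 255 (shut), then the shift along the tool's x, y, z in m, then the turn about the tool's z in rad. A call has 1 to 20 rows; each row shifts and turns the commanded pose from where the row before left it, along the tool's axes as they then stand; what a row does not reach is not made up. A row lasts 1/12 s, in which the tool goes at most 41.7 mm and 7.16 degrees, less where a joint would pass 70% of its speed; a pose out of reach is approached as far as the arm can. A call is refused whole if a number of a shift passes 0.0417 or a number of a turn 0.125, either way. A call with a gripper value outside its range is refused whole. The fingers move at their own pace and stop on an object; the grip force is fixed at half the most. Time passes only in rows, so rows that do not move let the fingers close. It gives the time, the measured TCP pose, the force, the opening and the grip force at its end, in the units of the state.
- read_state(): the state, without advancing time (a new reading comes with each control period).
- capture(name): name is "scene" or "top"; returns (picture, depth): 480x640x3 uint8, blue, green, red; 480x640 float32, m along the optical axis (not along the pixel's ray), 0 where there is no reading.
- calibration(name): a dict with "fx", "fy", "cx", "cy" (pixels), "xyz" and "rotation" of the camera in the world. Camera axes: x right, y down, z forward; pixel columns grow to the right and rows downward; lengths in m; the calibration is good to about 2 mm. A picture is of the moment at which its call begins. calibration takes no time and is no camera call.
- hand_in(): hands the job in; it is judged then, once.
The state is a dict: "time_s": time; "joint_positions": joint angles; "qvel": joint speeds; "tau": joint torques, N m; "position": TCP position; "tcp_rot": TCP orientation; "force": force on the tool from outside, world axes, zero at the start; "moment": the same for the moment, N m; "opening": opening from 0.0 (shut) to 1.0 (fully open); "grasp_force": force on a finger pad.
Only numpy, scipy, OpenCV 4.12 (cv2) and the standard library are available. Lean on these libraries where they do the work, as an engineer would, in place of code of your own. Each camera call takes 0.05 s, during which the arm holds its last target. There are 200 camera calls.

### The job

The blue egg cup with the boiled egg stands off-centre, over the edge of its little wooden stand on the breakfast board. Push it gently with your fingertips, with light taps from the side, until it stands in the middle of the stand, its foot wholly on the pale inlaid disc, and then take your hand away. Only nudge the cup: do not pinch or lift it, do not touch the egg or tip it out, and leave the stand and the other things on the worktop where they are.

Things in the scene. Friction and masses are not known exactly. Their poses are not given: they have to be found in the camera images.
- stand: small round dark wooden pedestal, loose, about 0.9 kg, 40 mm tall; its flat top is a disc 84 mm across and 9 mm thick, its foot is 72 mm across, its waist 42 mm. A pale inlaid disc 67 mm across, flush with the top, marks the middle. Origin: on the axis at the centre of its underside (the top is 40 mm above it); z up. Its yaw has no visible meaning. It stands on the board, so its top is about 52 mm above the worktop.
- egg_cup: glazed blue egg cup, loose, about 0.11 kg, on the stand, at first 18 to 29 mm off its centre: left, right, towards the robot or between (not to the far side). 38 mm tall; round foot 51 mm across, 7 mm thick, waist 34 mm, rim 47 mm. Origin: centre of the foot's underside; z up. Pushed low it slides against about 1 N of friction and stops with the finger; pushed high or fast it tips.
- egg: brown boiled egg, 41 mm thick and 55 mm long, about 60 g, standing loose on end in the egg cup with its underside 14 mm above the cup's underside; its top is 69 mm above the top of the stand and so about 121 mm above the worktop. Origin: its lower end, at first on the cup's axis.
- board: light wooden breakfast board, fixed, 220 mm (its x) by 420 mm (its y), 12 mm thick, on the worktop under the stand, shakers, jar and spoon. Origin: centre of its underside. (A tall cabinet closes the worktop at the left, from 0.45 m left of the robot's axis and 0.42 m ahead.)
- salt_shaker: glass salt shaker with grey top, white contents, 44 mm across, 90 mm tall, loose on the board; bystander. Origin: centre of its underside.
- pepper_shaker: glass pepper shaker with grey top, grey contents, 44 mm across, 90 mm tall, loose on the board; bystander. Origin: centre of its underside.
- honey_jar: glass honey jar with green lid, 64 by 68 mm, 84 mm tall, loose on the board; bystander. Origin: centre of its underside.
- egg_spoon: steel teaspoon, 132 mm long, 28 mm wide, 11 mm high, loose along the near edge of the board; bystander. Origin: underside, middle of its length.
- dotted_mug: white mug with yellow dots, 86 by 120 mm with handle, 97 mm tall, loose on the worktop at the left; bystander. Origin: centre of its underside.
There are look-alikes about, which are no part of the job. There is more than one size of the egg_cup; the job needs the smallest.

How it is judged:
By the outcome, as a careful person would: the job done as asked, in the order asked, and still so for the second after the job is handed in, with the robot touching nothing.
It also fails if it takes over 51 s, if anything falls off the work surface, if the arm or the gripper's body presses on something with over 40 N, if the wrist force passes 120 N, or if a joint passes its speed limit or range.

## Working session

There is one attempt and no reset: what is moved stays moved. The work goes in short steps, Python scripts to look and compute and a tool call to move; the robot and the scene stay as the last step left them, time stands still between calls to the robot, and variables do not carry over. Pictures are saved under pics/ and viewed, at most 10 in all, crops included, and the job is handed in when it is done.

Besides the shell and the picture viewer there is one more tool, called after "Call:" as name(argument=value, ...), one argument or row to a line, values as JSON. send_rows: Moves the arm, as the interface text tells. Its arguments: {"type":"object","properties":{"plan":{"type":"array","items":{"type":"array","items":{"type":"number"}}}},"required":["plan"]}

```bash
mkdir -p pics; ls
python3 - <<'E'
from rig import *
import cv2,numpy as np
s=read_state();print({k:np.round(s[k],3).tolist() for k in s});print(finger_overhang)
for n in("scene","top"):
    im,d=capture(n);cv2.imwrite(f"pics/{n}0.png",im);np.save(f"{n}0.npy",d);print(n,calibration(n))
E
```

```text
pics
{'time_s': 0.0, 'joint_positions': [-85.568, 30.278, 82.157, 0.0, 67.689, -10.228], 'qvel': [0.075, 0.057, -0.024, -0.052, 0.048, -0.02], 'tau': [0.001, -44.004, -17.659, 0.063, 0.058, -0.0], 'position': [0.158, -0.604, 0.236], 'tcp_rot': [[0.967, 0.253, -0.0], [0.253, -0.967, 0.002], [0.0, -0.002, -1.0]], 'force': [-0.197, -0.541, 0.399], 'moment': [0.003, 0.033, 0.021], 'grasp_force': 0.0, 'opening': 1.004}
0.014
scene {'fx': 610.9334761910549, 'fy': 610.9334761910549, 'cx': 317.68427990308055, 'cy': 245.63514651717898, 'xyz': array([0.10167444, 0.62340843, 0.96338923]), 'rotation': array([[-7.94284628e-01, -4.73677531e-01,  3.80449112e-01],
       [-6.07545786e-01,  6.19497377e-01, -4.97102724e-01],
       [-2.20835670e-04, -6.25981306e-01, -7.79838031e-01]])}
top {'fx': 501.3391317613685, 'fy': 501.3391317613685, 'cx': 312.087644848527, 'cy': 239.47207724037494, 'xyz': array([0.39679258, 0.0701108 , 1.06514676]), 'rotation': array([[-0.00795996, -0.99056542,  0.13680932],
       [-0.99995698,  0.00853643,  0.00362752],
       [-0.00476116, -0.13677456, -0.99059076]])}
```

View pics/scene0.png

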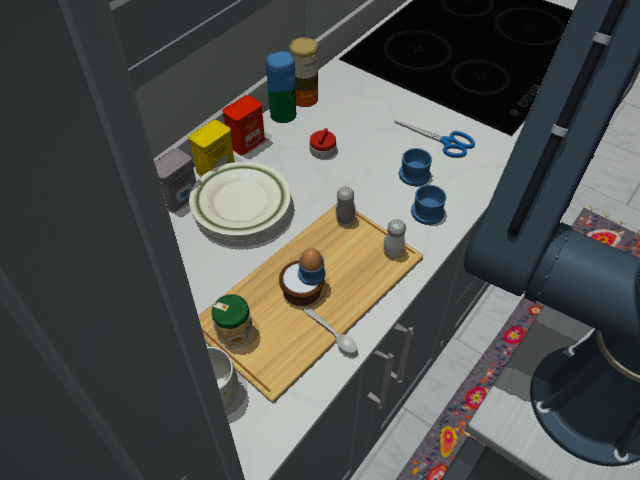

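View pics/top0.png

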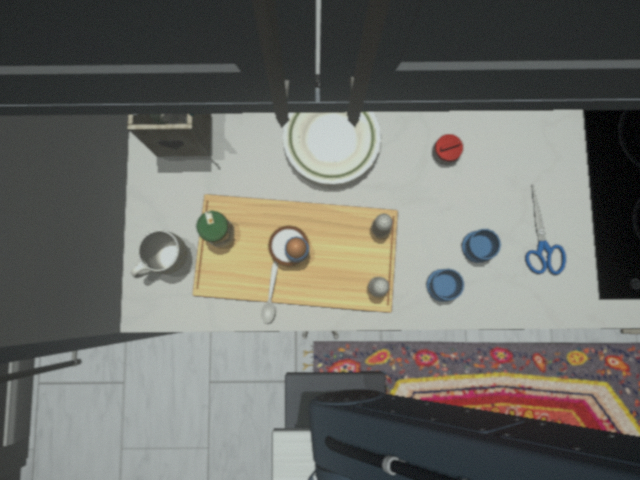

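The overview shows the stand at scene (302,284) and top (288,245). The cup and egg are displaced on it, at about scene (311,265) and top (296,247). The salt and pepper shakers, jar, spoon and mug are around it.

```bash
cat > h.py <<'E'
from rig import *
import cv2,numpy as np
def crop(im,c,h,s): 
    return cv2.resize(im[c[1]-h:c[1]+h,c[0]-h:c[0]+h],None,fx=s,fy=s,interpolation=cv2.INTER_CUBIC)
def ray(n,u,v,z):
    c=calibration(n);r=c['rotation']@np.array([(u-c['cx'])/c['fx'],(v-c['cy'])/c['fy'],1]);p=c['xyz'];return p+r*(z-p[2])/r[2]
def proj(n,P):
    c=calibration(n);q=(np.atleast_2d(P)-c['xyz'])@c['rotation'];return np.c_[c['fx']*q[:,0]/q[:,2]+c['cx'],c['fy']*q[:,1]/q[:,2]+c['cy']]
def cloud(n,d):
    c=calibration(n);v,u=np.mgrid[:480,:640];q=np.stack([(u-c['cx'])/c['fx']*d,(v-c['cy'])/c['fy']*d,d],-1);return q@c['rotation'].T+c['xyz']
E
python3 - <<'E'
from h import *
a=crop(cv2.imread('pics/scene0.png'),(305,275),33,6);b=crop(cv2.imread('pics/top0.png'),(290,246),33,6)
cv2.imwrite('pics/c0.png',np.hstack([a,b]))
for n in('scene','top'):
    P=cloud(n,np.load(n+'0.npy'));im=cv2.imread(f'pics/{n}0.png')
    for nm,lo,hi in(('standtop',.046,.056),('egg',.095,.13),):
        m=(P[...,2]>lo)&(P[...,2]<hi)&(abs(P[...,0]-.4)<.1)&(abs(P[...,1]-.12)<.09)
        print(n,nm,m.sum(),P[m].min(0).round(3),P[m].max(0).round(3),P[m].mean(0).round(3))
for nm,n,u,v,z in(('jar','top',213,218,.09),('salt?','top',382,223,.1),('pep','top',378,285,.1),('spoon tip','top',269,312,.015),('spoon end','top',275,265,.015),('spoonbowl','scene',346,345,.015),('spoonend','scene',308,312,.015),('corner','top',205,195,.012),('corner','top',194,296,.012),('corner','top',397,210,.012),('corner','top',392,311,.012)):print(nm,ray(n,u,v,z).round(3))
E
```

```text
scene standtop 188 [0.482 0.102 0.046] [0.5   0.156 0.056] [0.491 0.13  0.053]
scene egg 69 [0.493 0.091 0.095] [0.5   0.119 0.117] [0.497 0.106 0.103]
top standtop 140 [0.485 0.09  0.047] [0.5   0.153 0.056] [0.492 0.127 0.051]
top egg 25 [0.496 0.095 0.096] [0.5   0.113 0.108] [0.498 0.105 0.102]
jar [0.576 0.269 0.09 ]
salt? [ 0.561 -0.063  0.1  ]
pep [ 0.441 -0.052  0.1  ]
spoon tip [0.391 0.165 0.015]
spoon end [0.488 0.152 0.015]
spoonbowl [0.388 0.167 0.015]
spoonend [0.484 0.153 0.015]
corner [0.641 0.303 0.012]
corner [0.425 0.322 0.012]
corner [ 0.604 -0.108  0.012]
corner [ 0.391 -0.091  0.012]
```

View pics/c0.png

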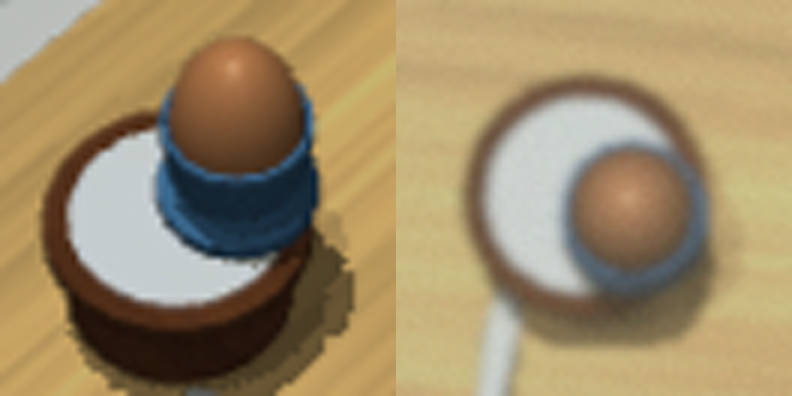

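```bash
cat >> h.py <<'E'
from scipy.optimize import least_squares
def circ(n,pts,c,z,r,x0=33,s=6,off=0):
    "centre of a circle of radius r at height z seen at crop points pts"
    Q=np.array([ray(n,c[0]-x0+(p[0]-off+.5)/s-.5,c[1]-x0+(p[1]+.5)/s-.5,z)[:2] for p in pts])
    f=least_squares(lambda q:np.hypot(*(Q-q).T)-r,Q.mean(0));g=least_squares(lambda q:np.hypot(*(Q-q[:2]).T)-q[2],[*Q.mean(0),r])
    return f.x.round(4),f.fun.round(3),g.x.round(4)
E
python3 - <<'E'
from h import *
S,T=(305,275),(290,246)
print('stand top',circ('top',[(470,195),(500,110),(585,77),(670,110),(708,175),(500,275),(540,303)],T,.052,.042,off=396))
print('inlay top',circ('top',[(483,195),(580,93),(650,120),(505,262),(555,293)],T,.052,.0335,off=396))
print('stand sc',circ('scene',[(43,215),(60,165),(110,120),(155,110),(100,300),(170,327),(240,310),(300,255)],S,.052,.042))
print('inlay sc',circ('scene',[(65,205),(155,130),(175,305),(90,265),(268,258)],S,.052,.0335))
print('foot sc',circ('scene',[(180,230),(235,258),(290,245),(160,205)],S,.052,.0255))
print('rim top',circ('top',[(567,210),(632,143),(600,150),(572,190),(700,215)],T,.090,.0235,off=396))
print('egg top',circ('top',[(570,210),(632,148),(692,210),(630,270)],T,.092,.0205,off=396))
print('egg sc',circ('scene',[(172,110),(302,110)],S,.095,.0205))
for n in('scene','top'):
    P=cloud(n,np.load(n+'0.npy'))
    for nm,lo,hi in(('standtop',.046,.056),('egg',.095,.13),('mid',.06,.13)):
        m=(P[...,2]>lo)&(P[...,2]<hi)&(abs(P[...,0]-.5)<.06)&(abs(P[...,1]-.12)<.06)
        print(n,nm,m.sum(),P[m].min(0).round(3),P[m].max(0).round(3),P[m].mean(0).round(3))
E
```

```text
stand top (array([0.5254, 0.1212]), array([-0.001,  0.001, -0.001, -0.002, -0.001, -0.001, -0.002]), array([0.5261, 0.1218, 0.0406]))
inlay top (array([0.526 , 0.1243]), array([-0.   ,  0.001,  0.001,  0.001,  0.001]), array([0.5256, 0.1234, 0.0346]))
stand sc (array([0.5252, 0.1188]), array([-0.   , -0.001, -0.   , -0.002, -0.002,  0.001, -0.001, -0.002]), array([0.5255, 0.1196, 0.0409]))
inlay sc (array([0.5257, 0.1201]), array([ 0.001, -0.001,  0.   , -0.001, -0.001]), array([0.5258, 0.1204, 0.0331]))
foot sc (array([0.515 , 0.1004]), array([-0.001,  0.   , -0.   ,  0.001]), array([0.5153, 0.0994, 0.0263]))
rim top (array([0.5143, 0.1045]), array([-0.001,  0.   ,  0.001, -0.001, -0.002]), array([0.5164, 0.1048, 0.0217]))
egg top (array([0.5159, 0.1057]), array([-0.001, -0.   , -0.001, -0.   ]), array([0.5158, 0.1057, 0.02  ]))
egg sc (array([0.5148, 0.1031]), array([-0.001, -0.001]), array([0.5148, 0.1031, 0.0194]))
scene standtop 784 [0.482 0.094 0.046] [0.56  0.163 0.056] [0.522 0.136 0.053]
scene egg 386 [0.493 0.089 0.095] [0.531 0.125 0.124] [0.51  0.111 0.11 ]
scene mid 716 [0.489 0.083 0.06 ] [0.537 0.129 0.124] [0.508 0.113 0.095]
top standtop 761 [0.485 0.08  0.046] [0.559 0.164 0.056] [0.527 0.132 0.051]
top egg 320 [0.496 0.086 0.095] [0.534 0.124 0.124] [0.514 0.104 0.11 ]
top mid 451 [0.492 0.08  0.06 ] [0.539 0.129 0.124] [0.513 0.104 0.103]
```

The enlarged crops (scene left, top right) put the inlay centre near (0.5255, 0.121). The cup is near (0.515, 0.1035), about 21 mm off towards the robot's near right. I'll push along about 60° with two partly closed fingertips, low on the foot.

Call:
send_rows(
  plan=[
    [185, 0, 0, 0, -0.113],
    [185, 0, 0, 0, -0.113],
    [185, 0, 0, 0, -0.113],
    [185, 0, 0, 0, -0.113],
    [185, 0, 0, 0, -0.113],
    [185, 0, 0, 0, -0.113],
    [185, 0, 0, 0, -0.113],
    [185, 0, 0, 0, 0],
  ],
)

```text
time_s: 0.77
position: [0.1581, -0.6042, 0.236]
tcp_rot: [[0.499, 0.867, -0.0], [0.867, -0.499, 0.001], [0.001, -0.001, -1.0]]
force: [0.5, -0.3, -1.2]
opening: 0.473
grasp_force: 0.0
```

Call:
send_rows(
  plan=[
    [185, 0.02, -0.001, 0, 0],
    [185, 0.03, -0.002, 0, 0],
    [185, 0.035, -0.002, 0, 0],
    [185, 0.035, -0.002, 0, 0],
    [185, 0.035, -0.002, 0, 0],
    [185, 0.035, -0.002, 0, 0],
    [185, 0.035, -0.002, 0, 0],
    [185, 0.035, -0.002, 0, 0],
    [185, 0.035, -0.002, 0, 0],
    [185, 0.035, -0.002, 0, 0],
    [185, 0.035, -0.002, 0, 0],
    [185, 0.035, -0.002, 0, 0],
    [185, 0.035, -0.002, 0, 0],
    [185, 0.035, -0.002, 0, 0],
    [185, 0.035, -0.002, 0, 0],
    [185, 0.035, -0.002, 0, 0],
    [185, 0.035, -0.002, 0, 0],
    [185, 0.03, -0.002, 0, 0],
    [185, 0.02, -0.001, 0, 0],
    [185, 0, 0, 0, 0],
  ],
)

```text
time_s: 2.43
position: [0.4408, -0.0425, 0.2366]
tcp_rot: [[0.499, 0.867, 0.001], [0.867, -0.499, 0.001], [0.001, 0.0, -1.0]]
force: [-0.9, -0.1, 0.1]
opening: 0.275
grasp_force: 0.0
```

```bash
cat >> h.py <<'E'
def go(x,y,z):
    s=read_state();R=s['tcp_rot'];print('t',s['time_s'],'pos',np.round(s['position'],4),'xang',np.degrees(np.arctan2(R[1][0],R[0][0])).round(2),'open',s['opening'],'F',np.round(s['force'],2),'j',np.round(s['joint_positions'],1))
    print('tool delta mm',(1000*(np.array(R).T@(np.array([x,y,z])-s['position']))).round(1))
E
python3 -c "
from h import *
go(.4875,.056,.070)"
```

```text
t 2.4333 pos [ 0.4408 -0.0425  0.2366] xang 60.06 open 0.27482297822911517 F [-0.93 -0.1   0.09] j [-2.010e+01  1.620e+01  1.072e+02  1.000e-01  5.660e+01  9.800e+00]
tool delta mm [108.5  -8.7 166.7]
```

Call:
send_rows(
  plan=[
    [185, 0.02, -0.001, 0, 0],
    [185, 0.03, -0.003, 0, 0],
    [185, 0.03, -0.003, 0, 0],
    [185, 0.0185, -0.002, 0, 0],
    [185, 0.01, 0, 0, 0],
    [185, 0, 0, 0.02, 0],
    [185, 0, 0, 0.03, 0],
    [185, 0, 0, 0.03, 0],
    [185, 0, 0, 0.03, 0],
    [185, 0, 0, 0.02, 0],
    [185, 0, 0, 0.015, 0],
    [185, 0, 0, 0.01, 0],
    [185, 0, 0, 0, 0],
    [185, 0, 0, 0, 0],
  ],
)

```text
time_s: 3.6
position: [0.4862, 0.0523, 0.0815]
tcp_rot: [[0.502, 0.865, -0.001], [0.865, -0.502, -0.0], [-0.0, -0.001, -1.0]]
force: [0.5, -0.6, 0.3]
opening: 0.274
grasp_force: 0.0
```

Run:
```python
from h import *
go(.4875,.056,.070)
a,_=capture('scene');b,_=capture('top')
cv2.imwrite('pics/c1.png',np.hstack([crop(a,(305,275),45,4),crop(b,(290,246),45,4)]))
```

```text
t 3.6 pos [0.4862 0.0523 0.0815] xang 59.9 open 0.2740748998934073 F [ 0.53 -0.64  0.33] j [ -7.   34.9 108.8  -0.   36.3  23.1]
tool delta mm [ 3.9 -0.7 11.5]
```

View pics/c1.png

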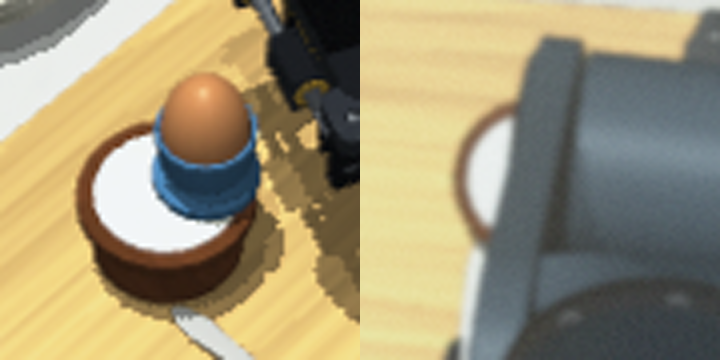

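The crop shows the fingers to the right of the cup in the scene view, near (340,130) in the left half. The stand and cup haven't moved, and the hand hides them in the top view. I'll go down to foot height and approach slowly.

Call:
send_rows(
  plan=[
    [185, 0, 0, 0.006, 0],
    [185, 0, 0, 0.0055, 0],
    [185, 0.005, -0.0005, 0, 0],
    [185, 0.005, 0, 0, 0],
    [185, 0.004, 0, 0, 0],
    [185, 0.002, 0, 0, 0],
    [185, 0.0015, 0, 0, 0],
    [185, 0.0015, 0, 0, 0],
    [185, 0.0015, 0, 0, 0],
    [185, 0.0015, 0, 0, 0],
    [185, 0.001, 0, 0, 0],
    [185, 0, 0, 0, 0],
  ],
)

```text
time_s: 4.7
position: [0.4974, 0.0732, 0.0701]
tcp_rot: [[0.5, 0.866, 0.0], [0.866, -0.5, 0.0], [0.0, 0.0, -1.0]]
force: [-0.1, -0.9, 0.6]
opening: 0.272
grasp_force: 0.0
```

Run:
```python
from h import *
go(.5255-.016,.121-.0277,.070)
a,_=capture('scene')
cv2.imwrite('pics/c2.png',crop(a,(305,275),45,6))
```

```text
t 4.7 pos [0.4974 0.0732 0.0701] xang 59.98 open 0.2716808884880653 F [-0.06 -0.85  0.6 ] j [ -4.4  36.8 107.2   0.   36.1  25.6]
tool delta mm [23.4  0.4  0.1]
```

View pics/c2.png

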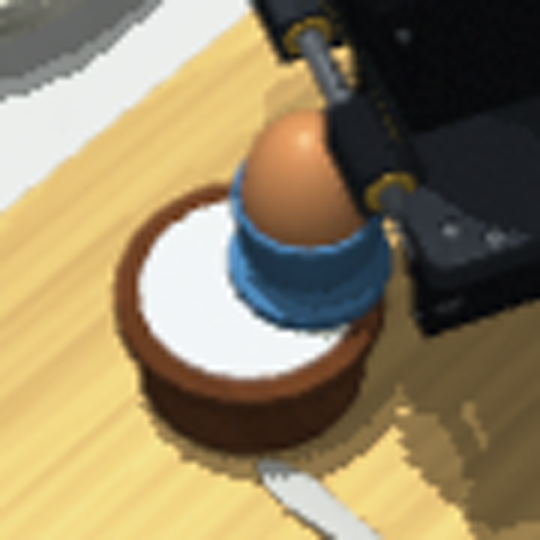

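The fingers are just short of the foot: the near fingertip is at crop (430,330) and the foot edge is at (390,270). The cup hasn't moved, so I'll carry on gently.

Call:
send_rows(
  plan=[
    [185, 0.001, 0, 0, 0],
    [185, 0.001, 0, 0, 0],
    [185, 0.001, 0, 0, 0],
    [185, 0.001, 0, 0, 0],
    [185, 0.001, 0, 0, 0],
    [185, 0.001, 0, 0, 0],
    [185, 0.001, 0, 0, 0],
    [185, 0.001, 0, 0, 0],
    [185, 0.001, 0, 0, 0],
    [185, 0.001, 0, 0, 0],
    [185, 0.001, 0, 0, 0],
    [185, 0.001, 0, 0, 0],
    [185, 0.001, 0, 0, 0],
    [185, 0.001, 0, 0, 0],
    [185, 0, 0, 0, 0],
  ],
)

```text
time_s: 6.0
position: [0.5044, 0.0854, 0.0701]
tcp_rot: [[0.5, 0.866, 0.0], [0.866, -0.5, 0.0], [0.0, 0.0, -1.0]]
force: [0.4, -0.5, 0.2]
opening: 0.274
grasp_force: 0.3
```

Run:
```python
from h import *
go(.5255-.016,.121-.0277,.070)
a,_=capture('scene')
cv2.imwrite('pics/c3.png',crop(a,(305,275),45,6))
```

```text
t 6.0 pos [0.5044 0.0854 0.0701] xang 59.98 open 0.27382255020040486 F [ 0.44 -0.47  0.2 ] j [ -2.9  37.1 105.9   0.   37.   27.1]
tool delta mm [9.3 0.4 0.1]
```

View pics/c3.png

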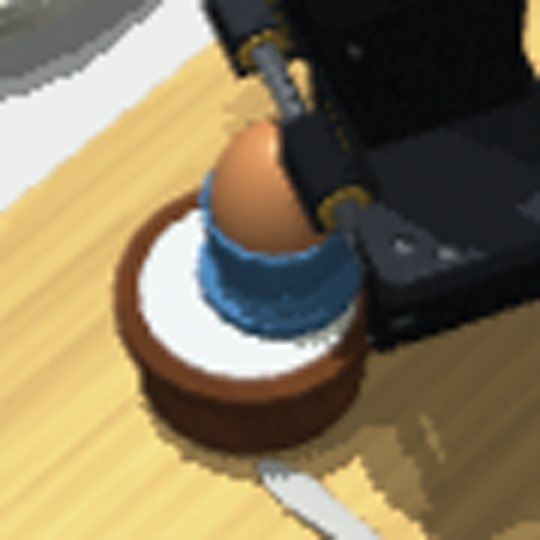

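The cup has slid along: the foot's lowest point is now at crop (283,338). The egg is upright and the stand is still.

Run:
```python
from h import *
S=(305,275)
print('inlay',circ('scene',[(138,293),(165,345),(215,372),(250,378),(300,367),(200,204)],S,.052,.0335,x0=45))
print('foot before',circ('scene',[(230,275),(250,305),(280,324),(312,330),(360,315),(385,285)],S,.052,.0255,x0=45))
f=circ('scene',[(197,282),(215,312),(245,331),(283,338),(320,325)],S,.052,.0255,x0=45);print('foot now',f)
R=np.array(read_state()['tcp_rot'])
print('foot rel stand, tool axes',R[:2,:2].T@(f[0]-[.5256,.1205])*1000, 'tool->foot',R[:2,:2].T@(f[0]-read_state()['position'][:2])*1000)
```

```text
inlay (array([0.5257, 0.1202]), array([ 0.   , -0.   , -0.   ,  0.001,  0.001,  0.001]), array([0.5253, 0.1189, 0.0347]))
foot before (array([0.5163, 0.101 ]), array([-0.   , -0.001,  0.   ,  0.001,  0.   , -0.001]), array([0.5156, 0.102 , 0.0246]))
foot now (array([0.5223, 0.1093]), array([-0.   , -0.   ,  0.   ,  0.001, -0.001]), array([0.522 , 0.1104, 0.0246]))
foot rel stand, tool axes [-11.34853088   2.7460596 ] tool->foot [29.6543234   3.49973412]
```

Call:
send_rows(
  plan=[
    [185, 0.001, 0, 0, 0],
    [185, 0.001, 0, 0, 0],
    [185, 0.001, 0, 0, 0],
    [185, 0.001, 0, 0, 0],
    [185, 0.001, 0, 0, 0],
    [185, 0.001, 0, 0, 0],
    [185, 0.001, 0, 0, 0],
    [185, 0.001, 0, 0, 0],
    [185, 0.001, 0, 0, 0],
    [185, 0.001, 0, 0, 0],
    [185, 0.0005, 0, 0, 0],
    [185, 0, 0, 0, 0],
  ],
)

```text
time_s: 7.05
position: [0.5096, 0.0945, 0.07]
tcp_rot: [[0.5, 0.866, 0.0], [0.866, -0.5, 0.0], [0.0, 0.0, -1.0]]
force: [0.2, -0.3, 0.2]
opening: 0.278
grasp_force: 0.3
```

Call:
send_rows(
  plan=[
    [185, -0.001, 0, 0, 0],
    [185, -0.003, 0, 0, 0],
    [185, -0.006, 0, 0, 0],
    [185, -0.01, 0, 0, 0],
    [185, -0.015, 0, 0, 0],
    [185, -0.015, 0, 0, 0],
    [185, -0.005, 0, -0.02, 0],
    [185, 0, 0, -0.03, 0],
    [185, 0, 0, -0.035, 0],
    [185, 0, 0, -0.035, 0],
    [185, -0.03, 0, -0.03, 0],
    [185, -0.035, 0, 0, 0],
    [185, -0.035, 0, 0, 0],
    [185, -0.035, 0, 0, 0],
    [185, -0.03, 0, 0, 0],
    [185, -0.02, 0, 0, 0],
    [185, 0, 0, 0, 0],
  ],
)

```text
time_s: 8.47
position: [0.3876, -0.1157, 0.2195]
tcp_rot: [[0.505, 0.863, -0.001], [0.863, -0.505, -0.001], [-0.001, -0.0, -1.0]]
force: [-0.7, 0.1, -0.6]
opening: 0.278
grasp_force: 0.0
```

Run:
```python
from h import *
go(.5255,.121,.070)
a,_=capture('scene');b,_=capture('top')
cv2.imwrite('pics/s4.png',a);cv2.imwrite('pics/t4.png',b)
cv2.imwrite('pics/c4.png',np.hstack([crop(a,(305,275),33,6),crop(b,(290,246),33,6)]))
```

```text
t 8.4667 pos [ 0.3876 -0.1157  0.2195] xang 59.7 open 0.2776211577994013 F [-0.69  0.1  -0.63] j [-3.250e+01  1.490e+01  1.132e+02 -1.000e-01  5.190e+01 -2.100e+00]
tool delta mm [274.1  -0.3 149.2]
```

View pics/c4.png

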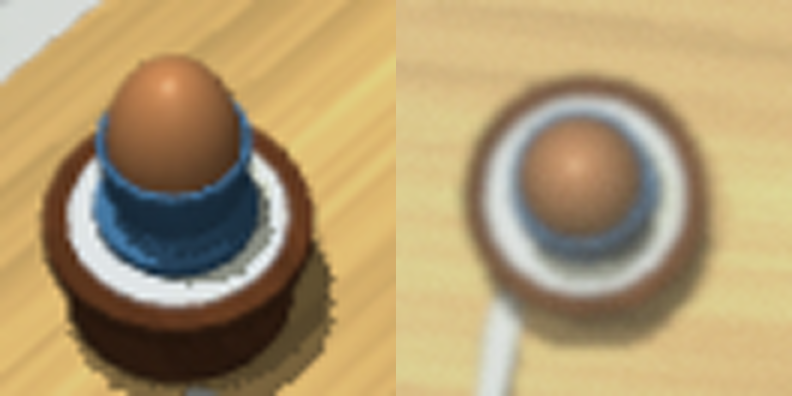

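The cup stands on the pale disc with a white ring visible all round it. I'll check the residual offset and that the other things haven't moved.

Run:
```python
from h import *
S,T=(305,275),(290,246)
print('inlay',circ('scene',[(67,205),(90,265),(175,306),(270,255),(289,210)],S,.052,.0335))
print('foot',circ('scene',[(95,222),(115,252),(145,269),(178,275),(225,263)],S,.052,.0255))
print('inlay top',circ('top',[(483,195),(585,93),(690,195),(585,297)],T,.052,.0335,off=396))
print('egg top',circ('top',[(518,178),(580,115),(643,178),(580,240)],T,.092,.0205,off=396))
d=cv2.absdiff(cv2.imread('pics/t4.png'),cv2.imread('pics/top0.png')).max(2)[185:330,120:300]
n,_,st,_=cv2.connectedComponentsWithStats((d>50).astype(np.uint8));print([s+np.array([120,185,0,0,0]) for s in st[1:] if s[4]>8])
```

```text
inlay (array([0.5255, 0.1196]), array([ 0.001, -0.001,  0.001, -0.001,  0.001]), array([0.5257, 0.1194, 0.0337]))
foot (array([0.5269, 0.1177]), array([ 0., -0., -0.,  0.,  0.]), array([0.5272, 0.1166, 0.0265]))
inlay top (array([0.5258, 0.1223]), array([0.002, 0.001, 0.002, 0.001]), array([0.5258, 0.1223, 0.035 ]))
egg top (array([0.5263, 0.1222]), array([-0.,  0., -0.,  0.]), array([0.5263, 0.1222, 0.0205]))
[array([276, 232,  20,  26, 267]), array([293, 237,   7,  17,  69]), array([288, 252,  12,  11,  67])]
```

The cup is within about 2 mm of the centre, against an 8 mm margin, and nothing else moved on the checked side of the board.

```bash
python3 -c "
from rig import *
print(hand_in())"
```

```text
the job is handed in; nothing more can be done
None
```

I nudged the egg cup until its foot stood wholly on the pale disc, about 2 mm from the centre with the egg upright, then took the hand away and handed the job in at about 8.6 s; the image check for moved things did not cover the shakers.

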